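Click the filter turret round and hold the bayonet cell home

ROBOT

A 6-joint arm with a two-finger parallel gripper is mounted at the origin on the work surface. World frame = base frame: x ahead of the robot, y to its left, z up, the work surface at z = 0. Lengths are in mm, angles in degrees, forces in N, time in s.
With the tool pointing down it reaches from about 350 to 775 mm from the base axis. Payload 5.5 kg.
Tool frame: the origin (TCP) lies midway between the tips of the shut fingers; the grasp point (between the pads) lies env.tcp_to_grasp behind it (env.tcp_to_grasp is the distance from the TCP to the grasp point, in mm); z points along the fingers, y is the line along which they close (so a half turn about z gives the same grasp; the last joint's range is limited). The gripper opens to 85 mm and grips with 20 to 120 N. Pads are 22 mm wide; open, the fingers measure 114 mm over their backs; the gripper's body (76 mm by 85 mm) begins 54 mm behind the grasp point. The pads swing forward as they close: fully open they stand 13 mm farther back than shut.
Start: joints at [66.142, 17.945, 2.641, 74.691, 0, 82.002], TCP at [157.159, 553.148, 231.323] pointing down, gripper open.
Joint ranges: [-158.12, 158.12], [-49.38, 96.58], [-58.88, 72.47], [-126.05, 133.96], [-84.25, 85.87], [-180, 180]. Speed limits (degrees/s): [147.25, 147.25, 180, 180, 180, 180].

INTERFACE

Orientations are given as [roll, pitch, yaw] about the fixed x, y, z axes, in that order (R = Rz(yaw) Ry(pitch) Rx(roll)).
In Python, from station import env gives the robot as it stands.
- The arm moves only by the tool arm_command, never from a script. Its argument "moves" is a list that holds one entry, the list of rows, each a list of 7 numbers: the shift along the world's x, y, z normalised to -1 to 1, where 1 is 1000 mm, then the turn, a rotation vector about the world's x, y, z normalised to -1 to 1, where 1 is 0.5 rad, then the closure, from -1 (fully open) to 1 (shut). In form: [[[tx, ty, tz, ax, ay, az, hand], ...]]. A call has 1 to 20 rows; each row shifts and turns the commanded pose from where the row before left it; what a row does not reach is not made up. A row lasts 1/10 s, in which the tool goes at most 50 mm and 8.59 degrees, less where a joint would pass 70% of its speed; a pose out of reach is approached as far as the arm can. A call with a number of a shift or a turn outside -1 to 1 is refused whole. A call with a gripper value outside its range is refused whole. The fingers move at their own pace and stop on an object; the grip force is fixed at half the most. Time passes only in rows, so rows that do not move let the fingers close. It gives the time, the measured TCP pose, the force, the opening and the grip force at its end, in the units of the state.
- env.get_obs(): the state, without advancing time (a new reading comes with each control period).
- env.camera(name): name is "side" or "top"; returns a dict with "image" (400x640x3 uint8, red, green, blue), "z_map" (400x640 float32, mm along the optical axis (not along the pixel's ray), 0 where there is no reading), "K" (3x3 intrinsics, pixels), "extrinsics" (4x4, takes a point from camera to world coordinates). Camera axes: x right, y down, z forward; pixel columns grow to the right and rows downward; lengths in mm; the calibration is good to about 2 mm. A picture is of the moment at which its call begins.
- env.close_job(): hands the job in; it is judged then, once.
The state is a dict: "time_s": time; "joint_positions": joint angles; "qd": joint speeds; "joint_efforts": joint torques, N m; "position": TCP position; "eef_rot": TCP orientation; "contact_force": force on the tool from outside, world axes, zero at the start; "ft_torque": the same for the moment, N m; "opening": finger opening in mm; "grip_force": force on a finger pad.
Only numpy, scipy, OpenCV 4.12 (cv2) and the standard library are available. Lean on these libraries where they do the work, as an engineer would, in place of code of your own. Each camera call takes 0.05 s, during which the arm holds its last target. There are 200 camera calls.

TASK

On the round sensor test stand, turn the turret by its black-topped handle one click anticlockwise (seen from above), so that it rests in its next notch with the knurled black filter cell at the orange mark of the reading head. Then take the knurled collar, turn it while pressing lightly until its hidden keyways drop over the pins, and push it down fully home against its spring. Finish while still holding it pushed home for the reading, and leave the cup, jar and screwdriver alone.

Things in the scene. Friction and masses are not known exactly. Their poses are not given: they have to be found in the camera images.
- turret (a joint): turn (rad) of the aluminium turret (disc 230 mm across, top face 46 mm above the bench) about its upright axis, anticlockwise from above. It starts in the notch at 0; the next is at 1.047 (60 degrees), where it stops. An over-centre spring pulls it into the nearer notch: leaving one takes 0.65 N m (about 7 N at the handle), less towards half-way, and from there it snaps on by itself.
- axis (a point): point on the turret's axis, on the turret's top face. Its x axis points from the reading head (orange mark on the rim of the white foot, on the -x side) to the far side; it stays fixed when the turret turns. The white foot is 244 mm across and 30 mm high.
- handle (a point): the turret's handle: upright steel post 14 mm across with a black round top 18 mm across and 22 mm tall, 90 mm from the turret's axis, opposite the collar; goes round with the turret. This point is on the post's axis, at the middle of the black top, 44 mm above the turret's top face; the handle ends 55 mm above that face.
- socket (a point): centre of the collar's socket on the turret's top face, 75 mm from the turret's axis; z up; goes round with the turret. Hidden in the collar is a post with four pins 90 degrees apart, their angle different each time. An orange spring seat 49 mm across carries the collar and pushes up with 3 N at the top, 4.6 N where the pins stop it, 8 N when home, so it rises again if let go.
- collar_mid (a point): loose knurled black collar (filter cell, window on top), 53 mm across, 36 mm tall, 0.12 kg; point on its axis at half height. Four keyways inside, 90 degrees apart. Starts 38 mm above point socket; pressed with keyways off the pins it stops at 34 mm, over them (within 0.1 rad) it goes to 25 mm, fully home. Never over them at the start; at most 1.3 rad of turning either way finds them.
- cup: clear plastic cup 72 mm across, 90 mm tall, a bystander; origin at the centre of its underside
- jar: amber jar with red lid 60 mm across, 80 mm tall, a bystander; origin at the centre of its underside
- screwdriver: red-handled screwdriver lying on the bench, a bystander
Mind the look-alikes: they are no part of the job. There is more than one size of the part that bears collar_mid; the job needs the smaller.

How it is judged (in metres and radians):
On the way, in this order (a step that is already met when the one before it is completed fails the run):
1. the turret rests in its next notch, the collar still up (value of joint turret between 0.967 and 1.127 rad and velocity of joint turret between -0.1 and 0.1 rad/s and z of collar_mid in the frame of socket above 0.031 m), for 0.2 s.
2. the collar has dropped over the pins and is pushed home (value of joint turret between 0.967 and 1.127 rad and z of collar_mid in the frame of socket below 0.027 m and horizontal distance between collar_mid and socket below 0.004 m and angle between the z axis of collar_mid and the z axis of socket, either way round below 0.08 rad), for 0.2 s.
At the end, for the whole second after the job is handed in: the turret is in its next notch (60 degrees, within 0.08 rad), the collar is fully home in its socket (its middle less than 27 mm above the turret face, within 4 mm of the socket's axis, upright within 0.08 rad), at rest, and the robot's fingers still bear on it with more than 2 N (all of step 2 and contact force between the fingers and collar above 2 N and linear speed of collar below 0.02 m/s); the arm keeps its last pose, push and grip.
It fails at once if the cup is disturbed (moved more than 30 mm) (distance of cup from where it was at the start of the episode above 0.03 m).
It fails at once if the jar is disturbed (moved more than 30 mm) (distance of jar from where it was at the start of the episode above 0.03 m).
It fails at once if the screwdriver is disturbed (moved more than 30 mm) (distance of screwdriver from where it was at the start of the episode above 0.03 m).
It also fails if it takes over 58 s, if anything falls off the work surface, if the arm or the gripper's body presses on something with over 40 N, if the wrist force passes 120 N, or if a joint passes its speed limit or range.

## Working session

There is one attempt and no reset: what is moved stays moved. The work goes in short steps, Python scripts to look and compute and a tool call to move; the robot and the scene stay as the last step left them, time stands still between calls to the robot, and variables do not carry over. Pictures are saved under pics/ and viewed, at most 10 in all, crops included, and the job is handed in when it is done.

Besides the shell and the picture viewer there is one more tool, called after ">>>" as name([rows], argument=value, ...), one row to a line, values as JSON. arm_command: Moves the arm, as the interface text tells. Scaled input: -1 to 1 covers 1000 mm each way for a shift and 0.5 rad each way for a turn. Its arguments: {"type":"object","properties":{"moves":{"type":"array"}},"required":["moves"]}

```bash
mkdir -p pics; cat > h.py <<'E'
import numpy as np,cv2
from station import env
def ray(c,u,v):
    K=c["K"];T=c["extrinsics"];d=T[:3,:3]@np.array([(u-K[0,2])/K[0,0],(v-K[1,2])/K[1,1],1]);return T[:3,3],d
def onz(c,u,v,z):
    o,d=ray(c,u,v);return o+d*(z-o[2])/d[2]
def pt(c,u,v):
    o,d=ray(c,u,v);return o+d*c["z_map"][int(v),int(u)]
def proj(c,p):
    T=c["extrinsics"];q=c["K"]@(T[:3,:3].T@(np.array(p)-T[:3,3]));return q[:2]/q[2]
E
python3 - <<'E'
from h import *
for n in("top","side"):
    c=env.camera(n);cv2.imwrite(f"pics/{n}0.png",c["image"][:,:,::-1]);print(n,c["K"],c["extrinsics"].round(3))
print(env.get_obs(),env.tcp_to_grasp)
E
```

```text
top [[365.43429249   0.         328.27378749]
 [  0.         365.43429249 193.97118905]
 [  0.           0.           1.        ]] [[-1.00000e-02 -9.87000e-01  1.60000e-01  3.71863e+02]
 [-1.00000e+00  1.20000e-02  8.00000e-03  7.06000e+01]
 [-1.00000e-02 -1.60000e-01 -9.87000e-01  1.20932e+03]
 [ 0.00000e+00  0.00000e+00  0.00000e+00  1.00000e+00]]
side [[462.04622849   0.         316.4967508 ]
 [  0.         462.04622849 202.06458022]
 [  0.           0.           1.        ]] [[ 7.720000e-01 -4.750000e-01  4.230000e-01 -7.139000e+01]
 [-6.360000e-01 -5.890000e-01  4.980000e-01 -6.480600e+02]
 [ 1.200000e-02 -6.530000e-01 -7.570000e-01  1.215844e+03]
 [ 0.000000e+00  0.000000e+00  0.000000e+00  1.000000e+00]]
{'time_s': 0.1, 'joint_positions': array([ 6.61426556e+01,  1.79865499e+01,  2.58443779e+00,  7.46897563e+01,
       -1.59655025e-03,  8.20013002e+01]), 'qd': array([ 0.0398967 , -0.05708232,  0.21130207, -0.05247742,  0.06833616,
       -0.03701696]), 'joint_efforts': array([ 3.03749235e-03, -4.81724060e+01,  2.99243885e+01,  1.27375373e-02,
       -1.34602819e-04, -2.03808878e-05]), 'position': array([156.96648908, 552.70166102, 230.50434595]), 'eef_rot': array([-1.79908803e+02, -1.12025256e-02,  1.64141348e+02]), 'contact_force': array([-0.3888761 ,  0.01365057, -0.71237676]), 'ft_torque': array([0.03160997, 0.05411358, 0.01496003]), 'grip_force': 0.0, 'opening': 85.49232637315014} 18.700000000000003
```

View pics/top0.png

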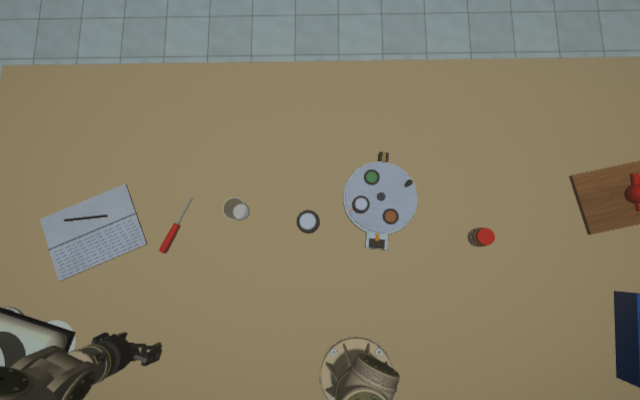

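View pics/side0.png

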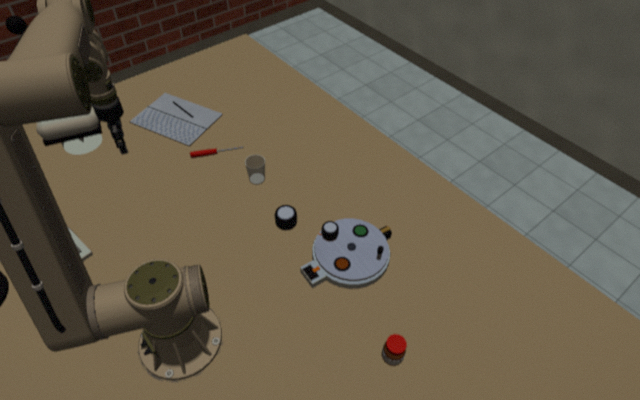

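Top view: the turret is at (381,197), with the small black collar at (361,205) and the handle at (408,183). The reading head is at (377,240).

Possible confusions:
- **Collar:** the loose larger cell is off the stand at (308,221), the green cell at (372,177) and the orange cell at (391,216).
- **Handle:** the brass knob is at (383,157) and the hub at (381,197).

I choose the collar at (361,205) and the handle at (408,183), and will check both in a close crop.

```bash
python3 - <<'E'
from h import *
c=env.camera("top");s=env.camera("side")
a=cv2.resize(c["image"][145:255,335:425],None,fx=5,fy=5,interpolation=cv2.INTER_CUBIC)[:550]
b=cv2.resize(s["image"][205:295,270:400],None,fx=2.7,fy=5,interpolation=cv2.INTER_CUBIC)
b=cv2.resize(s["image"][205:295,295:400],None,fx=3.3,fy=3.3,interpolation=cv2.INTER_CUBIC)
o=np.zeros((550,800,3),np.uint8);o[:a.shape[0],:450]=a;o[:b.shape[0],450:450+b.shape[1]]=b[:,:350]
cv2.imwrite("pics/crop1.png",o[:,:,::-1])
def comps(cam,box):
    x0,y0,x1,y1=box;g=cam["image"][y0:y1,x0:x1].max(2)
    n,l,st,ce=cv2.connectedComponentsWithStats((g<75).astype(np.uint8))
    for i in range(1,n):
        if st[i,4]>8:
            m=l==i;zz=cam["z_map"][y0:y1,x0:x1][m]
            print((ce[i]+[x0,y0]).round(1),st[i],zz.min())
comps(c,(340,150,425,255));comps(s,(295,205,400,295))
for u,v in((361,205),(308,221),(381,197),(408,183),(372,177),(485,236),(350,190)):print(u,v,pt(c,u,v).round(0))
for u,v in((330,228),(286,212),(352,247),(380,250),(342,264)):print(u,v,pt(s,u,v).round(0))
E
```

```text
[379.4 156.4] [38  3  4  8 26] 1201.397
[386.5 156.8] [46  3  2  9 17] 1202.5349
[370.9 176.7] [24 20 15 14 62] 0.0
[408.  182.8] [65 30  7  7 32] 0.0
[380.4 196.1] [37 43  7  7 39] 0.0
[358.7 207. ] [12 47 17 16 63] 1105.4817
[389.8 216.2] [43 59 15 15 60] 1153.3812
[376.  243.5] [ 29  89  15  10 113] 1158.4879
[295.4 217.5] [ 0  5  2 16 28] 1500.5653
[329.2 233.3] [ 26  16  18  20 168] 0.0
[360.  230.8] [58 20 15 12 95] 1445.8181
[387.4 233.9] [88 25  9 10 61] 1470.5514
[351.1 246.2] [53 38  8  7 44] 1412.6602
[379.2 252.1] [82 41  6 14 63] 1353.1097
[341.5 264. ] [ 39  52  16  14 103] 0.0
[331.  278.8] [  6  60  85  24 390] 1360.2716
361 205 [515. -20. 107.]
308 221 [473. 145.  50.]
381 197 [548. -89.  50.]
408 183 [ 583. -166.  101.]
372 177 [613. -62.  53.]
485 236 [ 419. -397.   84.]
350 190 [572.  10.  48.]
330 228 [517. -21. 101.]
286 212 [475. 149.  50.]
352 247 [548. -91.  51.]
380 250 [ 578. -174.  100.]
342 264 [ 483. -118.   51.]
```

View pics/crop1.png

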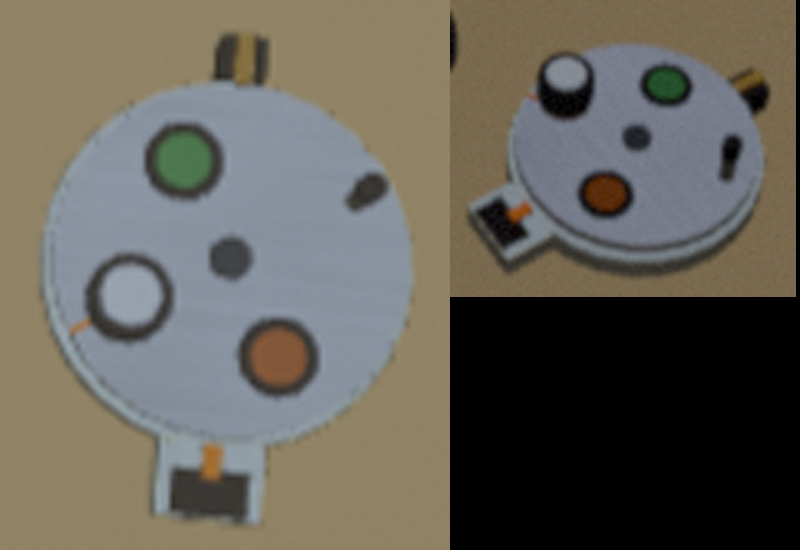

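Crop check: on the turret, the small black collar with its window is at (361,204), the handle's black top is at (409,182), and the green and orange cells lie flush. The reading head is at the bottom, so the choice holds.

```bash
cat >> h.py <<'E'
def tri(c,uv,s,uw):
    o,d=ray(c,*uv);p,e=ray(s,*uw);t=np.linalg.lstsq(np.c_[d,-e],p-o,rcond=None)[0]
    a,b=o+d*t[0],p+e*t[1];return ((a+b)/2).round(1),np.linalg.norm(a-b).round(1)
E
python3 - <<'E'
from h import *
c=env.camera("top");s=env.camera("side")
def blob(cam,box,f):
    x0,y0,x1,y1=box;i=cam["image"][y0:y1,x0:x1].astype(int);m=f(i).astype(np.uint8)
    n,l,st,ce=cv2.connectedComponentsWithStats(m);k=1+st[1:,4].argmax();return ce[k]+[x0,y0],st[k]
dark=lambda i:i.max(2)<75
w=lambda i:(i.min(2)>120)
hub=tri(c,blob(c,(375,190,388,203),dark)[0],s,blob(s,(345,240,358,253),dark)[0])
wc,wb=blob(c,(355,198,367,211),w);ws,wb2=blob(s,(322,220,338,236),w)
print("hub",hub,"win",tri(c,wc,s,ws),wc,wb,ws,wb2, onz(c,*wc,102),onz(s,*ws,102))
# handle: top extreme of dark comp
for cam,n,box in((c,"t",(400,176,416,192)),(s,"s",(374,244,386,262))):
    x0,y0,x1,y1=box;print(n);print(cam["image"][y0:y1,x0:x1].max(2))
g=lambda i:(i[:,:,1]>i[:,:,0]+20)
o=lambda i:(i[:,:,0]>i[:,:,2]+50)
print("green",tri(c,blob(c,(362,168,382,187),g)[0],s,blob(s,(350,222,370,240),g)[0]))
print("mark",onz(c,*blob(c,(370,230,384,243),o)[0],35),"mark s",onz(s,*blob(s,(305,260,322,280),o)[0],35))
E
```

```text
hub (array([550.2, -86.6,  48.3]), np.float64(2.2)) win (array([519.4, -18.6, 103.9]), np.float64(2.7)) [360.79816514 203.40366972] [  0   0  12  12 109] [329.8115942  226.63768116] [ 3  3 11  8 69] [520.80546877 -19.45453241 102.        ] [519.1740151  -16.93112919 102.        ]
t
[[159 160 159 158 159 160 158 160 156 143 144 143 144 145 144 145]
 [160 159 159 159 159 160 159 160 159 156 146 144 144 145 144 144]
 [160 159 160 159 160 159 160 160 158 159 158 147 143 144 143 144]
 [158 159 158 157 160 159 158 152 123 119 124 133 143 144 144 144]
 [157 157 157 157 156 153 137 111  62  57  60  89 126 144 144 144]
 [159 158 159 158 157 145  91  61  58  57  56  64 100 143 143 144]
 [159 160 159 159 155 129  56  56  59  59  57  59  95 143 144 144]
 [159 159 160 157 138  89  51  53  60  59  58  67 119 151 144 144]
 [159 159 159 149 102  63  54  51  55  56  65 112 150 157 144 144]
 [158 158 157 146  88  64  58  56  58  89 129 148 161 161 152 144]
 [158 158 158 154 125  71  70  97 125 140 159 159 159 159 152 143]
 [160 159 159 160 152 129 129 142 159 159 160 159 159 160 155 142]
 [159 160 160
[... 624 characters left out ...]
 126  68  14   0   5   8  60 116 135 137]
 [135 139 129  71  18   2   3  27  76 126 137 138]
 [140 138 127  73  25  11  16  49  99 133 139 136]
 [135 136 130  78  35  28  30  73 122 137 137 136]
 [136 134 118  67  40  39  33  85 127 138 140 137]
 [136 135 109  61  40  39  53  94 128 134 137 136]
 [138 131 101  53  39  37  59 105 133 140 136 139]
 [136 131 100  58  39  50  71 118 138 136 138 136]
 [136 136 114  90  69  72  96 127 139 136 135 136]
 [136 138 132 124 108 112 125 137 138 140 134 133]
 [133 139 140 136 135 137 137 139 141 139 138 131]]
green (array([613.1, -59.2,  51.1]), np.float64(3.0))
mark [420.32401061 -73.07117357  35.        ] mark s [416.90959957 -73.44313261  35.        ]
```

>>> arm_command([
  [[0.0238,-0.0401,0,0,0,-0.0396,-1],[0.0238,-0.0401,0,0,0,-0.0396,-1],[0.0238,-0.0401,0,0,0,-0.0396,-1],[0.0238,-0.0401,0,0,0,-0.0396,-1],[0.0238,-0.0401,0,0,0,-0.0396,-1],[0.0238,-0.0401,0,0,0,-0.0396,-1],[0.0238,-0.0401,0,0,0,-0.0396,-1],[0.0238,-0.0401,0,0,0,-0.0396,-1],[0.0238,-0.0401,0,0,0,-0.0396,-1],[0.0238,-0.0401,0,0,0,-0.0396,-1],[0.0238,-0.0401,0,0,0,-0.0396,-1],[0.0238,-0.0401,0,0,0,-0.0396,-1],[0.0238,-0.0401,0,0,0,-0.0396,-1],[0.0238,-0.0401,0,0,0,-0.0396,-1],[0.0238,-0.0401,0,0,0,-0.0396,-1],[0.0238,-0.0401,0,0,0,-0.0396,-1],[0.0238,-0.0401,0,0,0,-0.0396,-1],[0.0238,-0.0401,0,0,0,-0.0396,-1],[0,0,0,0,0,0,-1]],
])

```text
time_s: 2.2
position: [587.7, -173.8, 229.5]
eef_rot: [-180.0, 0.1, 143.4]
contact_force: [-0.4, 1.1, -0.2]
opening: 85.2
grip_force: 0.0
```

>>> arm_command([
  [[-0.001,0.004,-0.03,0,0,0,-1],[0,0,-0.03,0,0,0,-1],[0,0,-0.03,0,0,0,-1],[0,0,-0.02,0,0,0,-1],[0,0,-0.02,0,0,0,-1],[0,0,-0.015,0,0,0,-1],[0,0,-0.01,0,0,0,-1],[0,0,0,0,0,0,-1],[0,0,0,0,0,0,-1]],
])

```text
time_s: 3.1
position: [584.7, -164.5, 76.8]
eef_rot: [180.0, 0.0, 143.7]
contact_force: [0.2, 0.3, -0.3]
opening: 85.3
grip_force: 0.0
```

```bash
python3 - <<'E'
from h import *
o=env.get_obs();print(o["position"],o["contact_force"])
c=env.camera("top");s=env.camera("side")
a=cv2.resize(c["image"][140:250,330:430],None,fx=4,fy=4);b=cv2.resize(s["image"][195:305,300:400],None,fx=4,fy=4)
cv2.imwrite("pics/g1.png",np.hstack([a,b])[:,:,::-1])
E
```

```text
[ 584.70914525 -164.49390325   76.79986429] [ 0.15386439  0.3172083  -0.27317577]
```

View pics/g1.png

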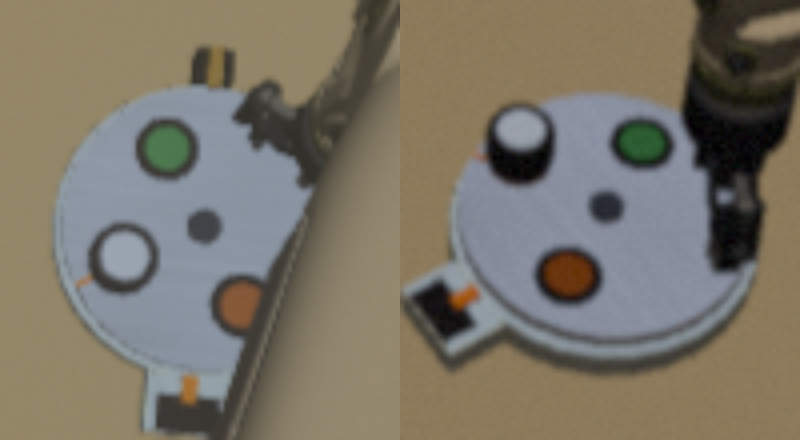

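The picture shows the open fingers straddling the handle beside the turret, with the collar at (122,258) in the left crop undisturbed. Closing on it now.

>>> arm_command([
  [[0.001,-0.004,-0.003,0,0,0,-1],[0,0,0,0,0,0,0],[0,0,0,0,0,0,0.5],[0,0,0,0,0,0,1],[0,0,0,0,0,0,1],[0,0,0,0,0,0,1],[0,0,0,0,0,0,1],[0,0,0,0,0,0,1],[0,0,0,0,0,0,1],[0,0,0,0,0,0,1]],
])

```text
time_s: 4.2
position: [585.5, -168.7, 73.6]
eef_rot: [-180.0, 0.0, 143.7]
contact_force: [-2.4, 0.4, 3.0]
opening: 16.3
grip_force: 58.4
```

>>> arm_command([
  [[0.00426,0.00201,0,0,0,0.1047,1],[0.00415,0.00223,0,0,0,0.1047,1],[0.00403,0.00244,0,0,0,0.1047,1],[0.0039,0.00265,0,0,0,0.1047,1],[0.00375,0.00285,0,0,0,0.1047,1],[0.0036,0.00304,0,0,0,0.1047,1],[0.00344,0.00323,0,0,0,0.1047,1],[0.00326,0.0034,0,0,0,0.1047,1],[0.00308,0.00357,0,0,0,0.1047,1],[0.00289,0.00372,0,0,0,0.1047,1]],
])

```text
time_s: 5.2
position: [621.8, -139.8, 73.5]
eef_rot: [-180.0, -0.0, 173.8]
contact_force: [-2.4, -0.9, 3.1]
opening: 16.2
grip_force: 58.8
```

>>> arm_command([
  [[0.00269,0.00387,0,0,0,0.1047,1],[0.00248,0.004,0,0,0,0.1047,1],[0.00227,0.00413,0,0,0,0.1047,1],[0.00205,0.00424,0,0,0,0.1047,1],[0.00183,0.00434,0,0,0,0.1047,1],[0.0016,0.00443,0,0,0,0.1047,1],[0.00136,0.00451,0,0,0,0.1047,1],[0.00112,0.00458,0,0,0,0.1047,1],[0.00088,0.00463,0,0,0,0.1047,1],[0.00064,0.00467,0,0,0,0.1047,1],[0,0,0,0,0,0,1],[0,0,0,0,0,0,1]],
])

```text
time_s: 6.4
position: [638.5, -97.4, 73.5]
eef_rot: [-179.9, -0.1, -156.3]
contact_force: [-3.3, -3.4, 3.8]
opening: 16.2
grip_force: 59.1
```

>>> arm_command([
  [[0,0,0,0,0,0,-1],[0,0,0,0,0,0,-1],[0,0,0,0,0,0,-1],[0,0,0,0,0,0,-1],[0,0,0.02,0,0,0,-1],[0,0,0.04,0,0,0,-1],[0,0,0.045,0,0,0,-1],[0,-0.035,0.045,0,0,0,-1],[0,-0.045,0,0,0,0,-1],[0,-0.045,0,0,0,0,-1],[0,-0.045,0,0,0,0,-1],[0,-0.02,0,0,0,0,-1],[0,0,0,0,0,0,-1],[0,0,0,0,0,0,-1]],
])

```text
time_s: 7.8
position: [638.7, -281.6, 217.3]
eef_rot: [179.9, -0.0, -156.3]
contact_force: [-0.1, -0.0, -0.3]
opening: 85.4
grip_force: 0.0
```

```bash
python3 - <<'E'
from h import *
print(env.get_obs()["position"])
c=env.camera("top");s=env.camera("side")
a=cv2.resize(c["image"][140:250,330:430],None,fx=4,fy=4);b=cv2.resize(s["image"][195:305,300:400],None,fx=4,fy=4)
cv2.imwrite("pics/g2.png",np.hstack([a,b])[:,:,::-1])
for cam,p in((c,(475.6,-78.4,102)),(s,(475.6,-78.4,102))):
    u,v=proj(cam,p);x0,y0=int(u)-10,int(v)-9;i=cam["image"][y0:y0+19,x0:x0+21].astype(int)
    m=((i.min(2)>105)&(i.max(2)-i.min(2)<45)).astype(np.uint8)
    print(u,v);print("\n".join("".join(".#"[k] for k in r) for r in m))
E
```

```text
[ 638.67176999 -281.56346165  217.32145985]
380.6097461115376 217.95132892062506
#####################
#####################
########......#######
######..........#####
#####....#####....###
####....########..###
###....##########..##
###...###########..##
##....############..#
##...#############..#
##...#############..#
##....############..#
##....############..#
##.....##########...#
###....##########..##
###.....#######....##
####.......###....###
#####............####
######.........######
332.1562087592623 246.89486256474785
############.........
###############...###
#####################
#####################
######........#######
#####....###....#####
###...########...####
###..##########...###
##..############..###
#...############...##
#...#############..##
#...#############..##
#...############...##
#....###########...##
#.....#########....##
#.......#####......##
#..................##
#..................##
#..................##
```

View pics/g2.png

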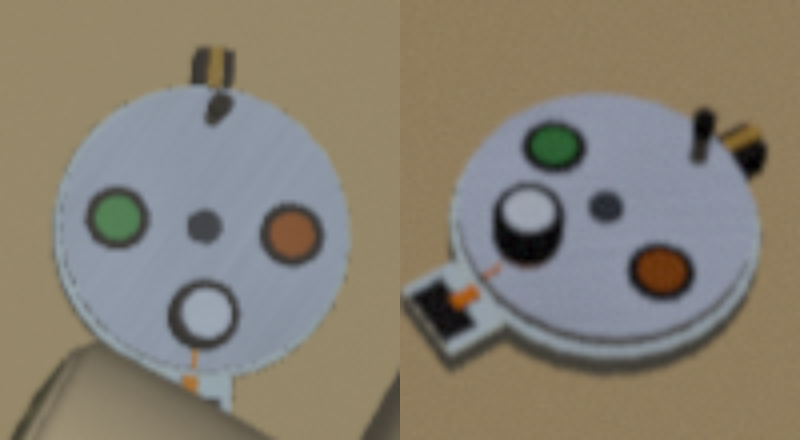

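The turret rests in the next notch: the collar is at (204,314) in the left crop, beside the orange mark, and the handle is at the top. Now moving to the collar.

>>> arm_command([
  [[-0.0204,0.0253,-0.008,0,0,0.262,-1],[-0.0204,0.0253,-0.008,0,0,0.262,-1],[-0.0204,0.0253,-0.008,0,0,0.262,-1],[-0.0204,0.0253,-0.008,0,0,0.262,-1],[-0.0204,0.0253,-0.008,0,0,0.262,-1],[-0.0204,0.0253,-0.008,0,0,0.262,-1],[-0.0204,0.0253,-0.008,0,0,0.262,-1],[-0.0204,0.0253,-0.008,0,0,0.262,-1],[0,0,0,0,0,0,-1],[0,0,0,0,0,0,-1],[0,0,0,0,0,0,-1]],
])

```text
time_s: 9.0
position: [476.8, -79.3, 154.6]
eef_rot: [-179.9, -0.0, -96.2]
contact_force: [0.5, 0.1, 0.2]
opening: 85.5
grip_force: 0.0
```

Down to TCP z of about 70, then close.

>>> arm_command([
  [[-0.001,0,-0.02,0,0,0,-1],[0,0,-0.02,0,0,0,-1],[0,0,-0.02,0,0,0,-1],[0,0,-0.015,0,0,0,-1],[0,0,-0.01,0,0,0,-1],[0,0,0,0,0,0,-1],[0,0,0,0,0,0,-1],[0,0,0,0,0,0,-0.5],[0,0,0,0,0,0,-0.2],[0,0,0,0,0,0,0],[0,0,0,0,0,0,0.5],[0,0,0,0,0,0,1],[0,0,0,0,0,0,1],[0,0,0,0,0,0,1],[0,0,0,0,0,0,1]],
])

```text
time_s: 10.5
position: [475.1, -79.6, 69.0]
eef_rot: [-180.0, -0.0, -96.2]
contact_force: [1.4, -0.5, 1.9]
opening: 49.8
grip_force: 65.0
```

```bash
python3 - <<'E'
from h import *
o=env.get_obs();print(o)
c=env.camera("top");s=env.camera("side")
a=cv2.resize(c["image"][140:250,330:430],None,fx=4,fy=4);b=cv2.resize(s["image"][195:305,300:400],None,fx=4,fy=4)
cv2.imwrite("pics/g3.png",np.hstack([a,b])[:,:,::-1])
E
```

```text
{'time_s': 10.5, 'joint_positions': array([-1.90688192e+01,  1.43543962e+01, -2.65012460e+01,  4.90999868e+01,
        2.28487111e-03, -1.02820439e+02]), 'qd': array([ 0.06188146,  0.01079178, -0.09552103,  0.09577866, -0.0451517 ,
       -0.09817546]), 'joint_efforts': array([ 1.07795773e-01, -3.86382258e+01,  2.34996396e+01,  6.77797794e-01,
       -1.17109454e-02, -2.10373873e-03]), 'position': array([475.06379479, -79.55871918,  68.98994433]), 'eef_rot': array([-1.79956228e+02, -7.61786054e-03, -9.62483820e+01]), 'contact_force': array([ 1.35800359, -0.51310639,  1.91944226]), 'ft_torque': array([-0.10874202, -0.34008185, -0.03074741]), 'grip_force': 65.03627993864939, 'opening': 49.79382038118535}
```

View pics/g3.png

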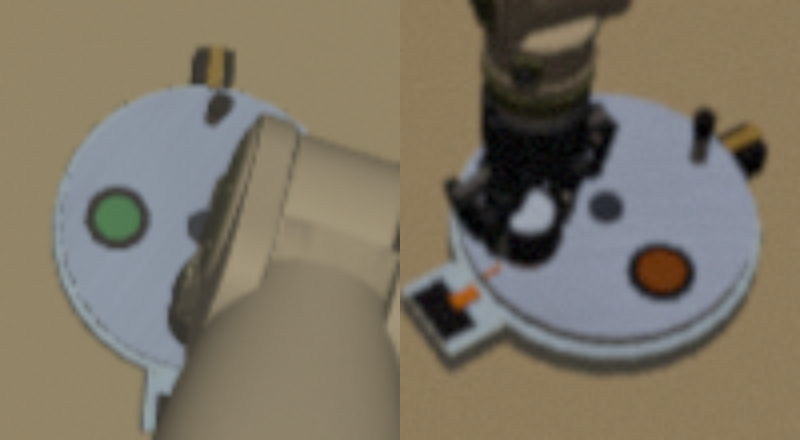

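>>> arm_command([
  [[0,0,-0.002,0,0,0,1],[0,0,-0.002,0,0,0,1],[0,0,-0.001,0,0,0,1],[0,0,0,0,0,0,1],[0,0,0,0,0,0,1]],
])

```text
time_s: 11.1
position: [475.0, -79.5, 65.6]
eef_rot: [-179.9, -0.0, -96.2]
contact_force: [-4.0, 0.3, 19.4]
opening: 49.4
grip_force: 67.5
```

>>> arm_command([
  [[0,0,0.0006,0,0,0,1],[0,0,0,0,0,-0.087,1],[0,0,0,0,0,-0.087,1],[0,0,0,0,0,-0.087,1],[0,0,0,0,0,-0.087,1],[0,0,0,0,0,0,1]],
])

```text
time_s: 11.7
position: [475.4, -79.6, 65.7]
eef_rot: [-179.9, -0.0, -106.3]
contact_force: [-1.3, -0.5, 13.3]
opening: 50.0
grip_force: 66.5
```

```bash
python3 -c "
from h import *
print(env.get_obs()['ft_torque'])"
```

```text
[ 0.08440922  0.28255404 -0.03065872]
```

>>> arm_command([
  [[0,0,0,0,0,-0.087,1],[0,0,0,0,0,-0.087,1],[0,0,0,0,0,-0.087,1],[0,0,0,0,0,-0.087,1],[0,0,0,0,0,0,1]],
])

```text
time_s: 12.2
position: [475.5, -79.7, 65.5]
eef_rot: [-179.9, 0.0, -116.2]
contact_force: [-0.9, -0.0, 10.4]
opening: 49.6
grip_force: 66.2
```

>>> arm_command([
  [[0,0,0,0,0,-0.087,1],[0,0,0,0,0,-0.087,1],[0,0,0,0,0,-0.087,1],[0,0,0,0,0,0,1]],
])

```text
time_s: 12.6
position: [474.7, -79.4, 64.4]
eef_rot: [-180.0, 0.0, -123.7]
contact_force: [1.2, -0.9, 3.6]
opening: 49.7
grip_force: 65.4
```

z dropped and the force fell, so the keyways appear to be on the pins. Pushing gently to check.

>>> arm_command([
  [[0,0,-0.0015,0,0,0,1],[0,0,-0.0015,0,0,0,1],[0,0,0,0,0,0,1],[0,0,0,0,0,0,1]],
])

```text
time_s: 13.0
position: [474.7, -79.4, 61.4]
eef_rot: [-180.0, 0.0, -123.6]
contact_force: [0.5, 0.0, 5.1]
opening: 49.7
grip_force: 65.5
```

```bash
python3 -c "
from h import *
print(env.get_obs()['ft_torque'])"
```

```text
[-0.05520202 -0.24532036  0.01555725]
```

>>> arm_command([
  [[0,0,-0.0015,0,0,0,1],[0,0,-0.0015,0,0,0,1],[0,0,-0.0015,0,0,0,1],[0,0,-0.001,0,0,0,1],[0,0,0,0,0,0,1],[0,0,0,0,0,0,1]],
])

```text
time_s: 13.6
position: [474.7, -79.4, 56.8]
eef_rot: [-180.0, 0.0, -123.6]
contact_force: [-1.7, 0.8, 13.7]
opening: 49.6
grip_force: 66.7
```

>>> arm_command([
  [[0,0,-0.001,0,0,0,1],[0,0,0,0,0,0,1],[0,0,0,0,0,0,1],[0,0,0,0,0,0,1],[0,0,0,0,0,0,1]],
])

```text
time_s: 14.1
position: [474.8, -79.4, 56.7]
eef_rot: [-179.9, 0.0, -123.6]
contact_force: [-4.8, 0.6, 21.5]
opening: 49.6
grip_force: 67.7
```

```bash
python3 - <<'E'
from h import *
c=env.camera("top");s=env.camera("side")
a=cv2.resize(c["image"][140:250,330:430],None,fx=4,fy=4);b=cv2.resize(s["image"][195:305,300:400],None,fx=4,fy=4)
cv2.imwrite("pics/g4.png",np.hstack([a,b])[:,:,::-1])
E
```

```text
(no output)
```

View pics/g4.png

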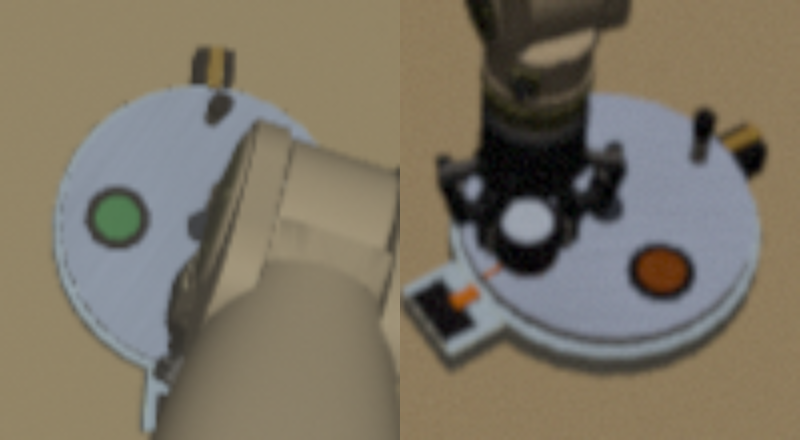

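The picture shows the turret still in its notch, with the handle at (218,106), and the collar down and held at (527,222). It stopped hard 9 mm below the pin stop, so it is home.

```bash
python3 -c "
from station import env
print(env.close_job())"
```

```text
the job is handed in; nothing more can be done
None
```

I turned the turret one click anticlockwise into its next notch, dropped the collar over its pins, and handed the job in at about 14 s with the gripper still holding the collar fully home at about 21 N; no verdict came back.

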